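# Hang the bedside lanterns up to charge

## Task

Put the bedroom lanterns on charge: draw the child-lock bolt on the white supply box fully back, flip its toggle off, and only then hang every lantern standing on the table by its handle on a hook of the charging stand, one to a hook. With all of them hanging still and let go, flip the toggle back on and slide the bolt fully home into its keeper, leaving the other bedside things where they are and upright.

Things in the scene. Friction and masses are not known exactly. Their poses are not given: they have to be found in the camera images.
- lantern0: Rechargeable lantern, about 0.25 kg, upright on the table (None from the start if absent): square grey-framed clear body 56 x 56 x 62 mm high; on top a flat rigid wooden handle in its y-z plane, 8 mm thick along x: side straps 6 mm wide at y = +-25 mm (z 62 to 104 mm) and a solid crown plate 56 mm wide, z 104 to 140 mm. Origin: centre of its underside, z up.
- lantern0_crown (a point): Middle of the underside of lantern0's crown plate, 104 mm above its origin, same axes; rests on the hook arm when hung. Opening below it: 44 mm wide (y), 42 mm high. The plate above it, 36 mm tall and 8 mm thick, can be pinched from above across x; keep fingertips in its upper half, clear of the hook's tip.
- lantern1: Rechargeable lantern, about 0.25 kg, upright on the table (None from the start if absent): square grey-framed clear body 56 x 56 x 62 mm high; on top a flat rigid wooden handle in its y-z plane, 8 mm thick along x: side straps 6 mm wide at y = +-25 mm (z 62 to 104 mm) and a solid crown plate 56 mm wide, z 104 to 140 mm. Origin: centre of its underside, z up.
- lantern1_crown (a point): Middle of the underside of lantern1's crown plate, 104 mm above its origin, same axes; rests on the hook arm when hung. Opening below it: 44 mm wide (y), 42 mm high. The plate above it, 36 mm tall and 8 mm thick, can be pinched from above across x; keep fingertips in its upper half, clear of the hook's tip.
- lantern2: Rechargeable lantern, about 0.25 kg, upright on the table (None from the start if absent): square grey-framed clear body 56 x 56 x 62 mm high; on top a flat rigid wooden handle in its y-z plane, 8 mm thick along x: side straps 6 mm wide at y = +-25 mm (z 62 to 104 mm) and a solid crown plate 56 mm wide, z 104 to 140 mm. Origin: centre of its underside, z up.
- lantern2_crown (a point): Middle of the underside of lantern2's crown plate, 104 mm above its origin, same axes; rests on the hook arm when hung. Opening below it: 44 mm wide (y), 42 mm high. The plate above it, 36 mm tall and 8 mm thick, can be pinched from above across x; keep fingertips in its upper half, clear of the hook's tip.
- lantern3: Rechargeable lantern, about 0.25 kg, upright on the table (None from the start if absent): square grey-framed clear body 56 x 56 x 62 mm high; on top a flat rigid wooden handle in its y-z plane, 8 mm thick along x: side straps 6 mm wide at y = +-25 mm (z 62 to 104 mm) and a solid crown plate 56 mm wide, z 104 to 140 mm. Origin: centre of its underside, z up.
- lantern3_crown (a point): Middle of the underside of lantern3's crown plate, 104 mm above its origin, same axes; rests on the hook arm when hung. Opening below it: 44 mm wide (y), 42 mm high. The plate above it, 36 mm tall and 8 mm thick, can be pinched from above across x; keep fingertips in its upper half, clear of the hook's tip.
- hook0 (a point): Hook 0 of 4 on the fixed stand, 85 mm apart along the point's y (hook0 at the -y end). Site: top of the level 8 mm thick brass arm, midway along it, 165 mm above the table. Arm along x: cross bar (10 mm thick, top 1 mm higher) at x = +30 mm, upturned tip at -26 mm, rising 12 mm above the arm; a handle fits from x = -22 to +22 mm. Opens to -x, the robot's side; nothing stands above the bar.
- hook1 (a point): Hook 1 of 4 on the fixed stand, 85 mm apart along the point's y (hook0 at the -y end). Site: top of the level 8 mm thick brass arm, midway along it, 165 mm above the table. Arm along x: cross bar (10 mm thick, top 1 mm higher) at x = +30 mm, upturned tip at -26 mm, rising 12 mm above the arm; a handle fits from x = -22 to +22 mm. Opens to -x, the robot's side; nothing stands above the bar.
- hook2 (a point): Hook 2 of 4 on the fixed stand, 85 mm apart along the point's y (hook0 at the -y end). Site: top of the level 8 mm thick brass arm, midway along it, 165 mm above the table. Arm along x: cross bar (10 mm thick, top 1 mm higher) at x = +30 mm, upturned tip at -26 mm, rising 12 mm above the arm; a handle fits from x = -22 to +22 mm. Opens to -x, the robot's side; nothing stands above the bar.
- hook3 (a point): Hook 3 of 4 on the fixed stand, 85 mm apart along the point's y (hook0 at the -y end). Site: top of the level 8 mm thick brass arm, midway along it, 165 mm above the table. Arm along x: cross bar (10 mm thick, top 1 mm higher) at x = +30 mm, upturned tip at -26 mm, rising 12 mm above the arm; a handle fits from x = -22 to +22 mm. Opens to -x, the robot's side; nothing stands above the bar.
- toggle (a joint): Power toggle on the white supply box (fixed, 110 x 230 x 45 mm high), rad: 0 = off, 1.0 = on; starts on. Black paddle 24 mm wide, 10 mm thick, 65 mm long with a 16 mm round end. Upright at 0.5; leans 0.5 rad to the box's -x when off, to +x when on. Over-centre: pushed past upright it falls to the other end by itself; takes under 2 N at its end.
- toggle_hinge (a point): On the toggle's hinge axis at mid paddle, 57 mm above the table and 12 mm above the box's top, 50 mm to -y of the box's centre. Axes are the supply box's: hinge axis y, z up; the toggle leans to +x when on. Small steel cheeks, keeper and guides beside it reach 28 mm above the box's top.
- bolt (a joint): Child-lock bolt on the supply box, m: 0 = fully home in its keeper, its 10 mm steel rod across the toggle's off side; 0.055 = fully drawn back (knob moved to the box's +y), the other end stop. Starts home or within 3 mm of it. About 1.5 N of friction; stays where it is left.
- bolt_knob (a point): Centre of the top of the bolt's upright round steel knob, 14 mm across, 40 mm tall above the rod's axis, top 103 mm above the table. It moves along the point's y (axes as toggle_hinge); when home it is 70 mm to +y and 14 mm to -x of the hinge point.
- succulent: Succulent in a round black pot, up to 84 mm across, 80 mm tall plus about 35 mm of leaves; loose bystander. Origin under its centre.
- candle: Black open candle cup, 76 mm across, 85 mm tall; loose bystander. Origin under its centre.
- remote: Black remote control lying flat, 160 (its x) x 45 x 18 mm; loose bystander, between lanterns and stand. Origin under its centre.
- tin: Round low aluminium tin, 60 mm across, 28 mm high; loose bystander. Origin under its centre.

How it is judged:
By the outcome, as a careful person would: the job done as asked, in the order asked, and still so for the second after the job is handed in, with the robot touching nothing.
Of lantern0, lantern1, lantern2, lantern3 only 2 to 4 are there at a start; the rules pass over those that are not, and their reading is None.
At some moment in a run one of lantern0, lantern1, lantern2, lantern3 may be knocked a few centimetres aside while the robot is not near it.
It also fails if it takes over 210 s, if anything falls off the work surface, if the arm or the gripper's body presses on something with over 40 N, if the wrist force passes 120 N, or if a joint passes its speed limit or range.

## Robot

A 6-joint arm with a two-finger parallel gripper is mounted at the origin on the work surface. World frame = base frame: x ahead of the robot, y to its left, z up, the work surface at z = 0. Lengths are in m, angles in rad, forces in N, time in s.
With the tool pointing down it reaches from about 0.25 to 0.725 m from the base axis. Payload 4 kg.
Tool frame: the origin (TCP) lies where the fingers leave the gripper's body, on its centre line; the fingertips stand 73 mm ahead of it and the grasp point (between the pads) lies 54 mm ahead of it; z points along the fingers, y is the line along which they close (so a half turn about z gives the same grasp; the last joint's range is limited). The gripper opens to 85 mm and grips with 20 to 120 N. Pads are 22 mm wide; open, the fingers measure 114 mm over their backs; the gripper's body (76 mm by 85 mm) begins 54 mm behind the grasp point. The pads swing forward as they close: fully open they stand 13 mm farther back than shut.
Start: joints at [-1.281, 0.241, 0.005, 1.335, 0, 1.571], TCP at [0.143, -0.479, 0.304] pointing down, gripper open.
Joint ranges: [-2.72, 2.72], [-1.05, 1.87], [-1.09, 1.28], [-1.99, 2.15], [-1.42, 1.44], [-3.14, 3.14]. Speed limits (rad/s): [2.79, 2.79, 3.14, 3.14, 3.14, 3.14].

## Interface

Orientations are given as a rotation vector (axis times angle).
In Python, from bench import robot gives the robot as it stands.
- The arm moves only by the tool apply_moves, never from a script. Its argument "series" is a list that holds one entry, the list of rows, each a list of 7 numbers: the opening, from 0 (shut) to 1 (fully open), then the shift along the tool's x, y, z normalised to -1 to 1, where 1 is 0.5 m, then the turn, a rotation vector about the tool's x, y, z normalised to -1 to 1, where 1 is 45 degrees. In form: [[[jaw, x, y, z, rx, ry, rz], ...]]. A call has exactly 5 rows; each row is the pose to reach, as a shift and turn from the pose commanded when the call began, along the tool's axes at that moment; what a row does not reach only later rows make up. A row lasts 1/8 s, in which the tool goes at most 62.5 mm and 10.7 degrees, less where a joint would pass 70% of its speed; a pose out of reach is approached as far as the arm can. A call with a number of a shift or a turn outside -1 to 1 is refused whole. A call with a gripper value outside its range is refused whole. The fingers move at their own pace and stop on an object; the grip force is fixed at half the most. Time passes only in rows, so rows that repeat a pose let the fingers close, or fill a call up. It gives the time, the measured TCP pose, the force, the opening and the grip force at its end, in the units of the state.
- robot.state(): the state, without advancing time (a new reading comes with each control period).
- robot.snapshot(name): name is "side" or "top" or "wrist"; returns the picture (400x640x3 uint8, red, green, blue); there is no depth.
- robot.camera_info(name): a dict with "fx", "fy", "cx", "cy" (pixels), "rvec" (rotation vector, rad) and "tvec" (3), from world to camera coordinates, as OpenCV has them. Camera axes: x right, y down, z forward; pixel columns grow to the right and rows downward; lengths in m; the calibration is good to about 2 mm. A picture is of the moment at which its call begins: read the wrist's pose just before it. camera_info takes no time and is no camera call; for the wrist camera it gives the pose at the moment of the call.
- robot.sign_off(): hands the job in; it is judged then, once.
The state is a dict: "t": time; "joints": joint angles; "joint_velocities": joint speeds; "joint_torque": joint torques, N m; "ee_pos": TCP position; "tcp_rot": TCP orientation; "ft_force": force on the tool from outside, world axes, zero at the start; "torque": the same for the moment, N m; "grip_width": finger opening in m; "gripper_force": force on a finger pad.
Only numpy, scipy, OpenCV 4.12 (cv2) and the standard library are available. Lean on these libraries where they do the work, as an engineer would, in place of code of your own. Each camera call takes 0.05 s, during which the arm holds its last target. There are 200 camera calls.

## Working session

There is one attempt and no reset: what is moved stays moved. The work goes in short steps, Python scripts to look and compute and a tool call to move; the robot and the scene stay as the last step left them, time stands still between calls to the robot, and variables do not carry over. Pictures are saved under pics/ and viewed, at most 15 in all, crops included, and the job is handed in when it is done.

Besides the shell and the picture viewer there is one more tool, called after ">>>" by a JSON object that holds its "op" and its "data". apply_moves: Moves the arm, as the interface text tells. Its arguments: {"type":"object","properties":{"series":{"type":"array","items":{"type":"array","items":{"type":"array","items":{"type":"number","minimum":-1,"maximum":1}}}}},"required":["series"]}

```bash
mkdir -p pics; ls; python3 - <<'E'
from bench import robot
import cv2
print(robot.state())
for n in ["side","top","wrist"]:
    print(n,robot.camera_info(n))
    im=robot.snapshot(n); cv2.imwrite(f"pics/a_{n}.png",im[:,:,::-1])
E
```

```text
pics
{'t': 0.0, 'joints': array([-1.28103768e+00,  2.41433014e-01,  3.70222640e-03,  1.33521271e+00,
       -1.44201318e-05,  1.57081398e+00]), 'joint_velocities': array([ 5.16021823e-05,  1.98174441e-04,  1.20400308e-03, -9.74325786e-04,
        5.13039937e-04,  5.00930919e-04]), 'joint_torque': array([-3.89298802e-04, -3.72317398e+01,  2.52408063e+01,  1.69340411e-02,
       -7.09418896e-05,  7.22132455e-06]), 'ee_pos': array([ 0.14271651, -0.47868524,  0.30299441]), 'tcp_rot': array([-3.10658284e+00, -4.53227365e-01,  5.09036788e-04]), 'ft_force': array([-0.55120779, -0.66246244,  0.40646821]), 'torque': array([-0.04344371, -0.02545669,  0.0220437 ]), 'gripper_force': 0.0, 'grip_width': 0.08526046916737079}
side {'fx': 495.2973208995798, 'fy': 495.2973208995798, 'cx': 330.19932799464095, 'cy': 201.7253878367229, 'rvec': array([ 0.51154072, -2.77895693,  1.06807455]), 'tvec': array([0.47380724, 0.20711439, 1.31095222])}
top {'fx': 397.34095663854185, 'fy': 397.34095663854185, 'cx': 325.6723234457713, 'cy': 202.10464494766515, 'rvec': array([ 2.12664542, -2.17866795,  0.0970672 ]), 'tvec': array([0.03610637, 0.49302088, 1.08522555])}
wrist {'fx': 346.4356830545306, 'fy': 346.4356830545306, 'cx': 319.1900092411048, 'cy': 202.1753441913542, 'rvec': array([-2.32067441,  1.72956617,  0.25795442]), 'tvec': array([-0.50032395, -0.03740665,  0.37972139])}
```

View pics/a_top.png

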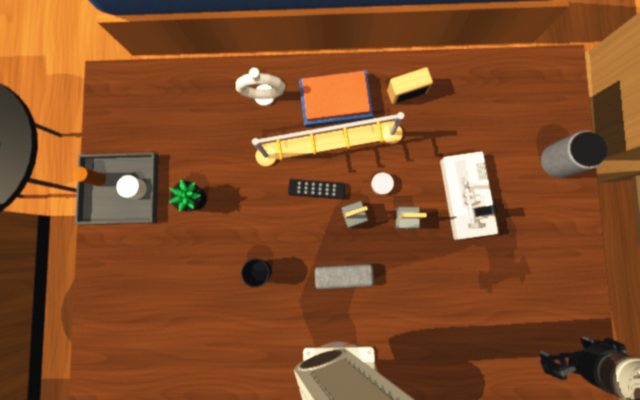

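View pics/a_side.png

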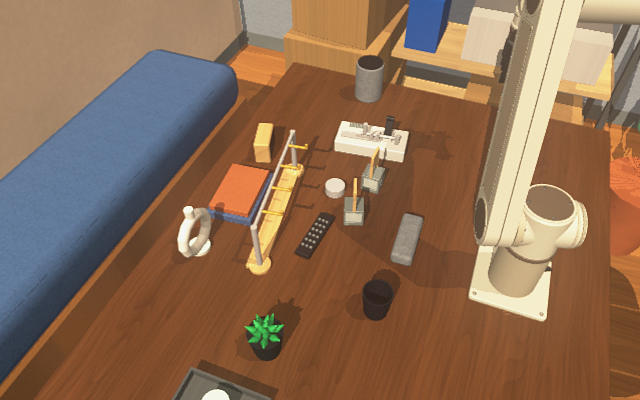

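Two lanterns at top-image (355,213) and (408,216), supply box around (470,195), stand between (264,150) and (396,125). Enlarging.

```bash
cat > h.py <<'E'
import numpy as np, cv2
from scipy.spatial.transform import Rotation as R
from bench import robot
def cam(n):
    c=robot.camera_info(n); K=np.array([[c['fx'],0,c['cx']],[0,c['fy'],c['cy']],[0,0,1]])
    return K,R.from_rotvec(c['rvec']).as_matrix(),np.array(c['tvec'])
def unp(n,u,v,z,c=None):
    K,Rm,t=c or cam(n); d=Rm.T@np.linalg.solve(K,[u,v,1]); o=-Rm.T@t
    return o+d*(z-o[2])/d[2]
def proj(n,P,c=None):
    K,Rm,t=c or cam(n); q=(Rm@np.atleast_2d(P).T).T+t; q=q@K.T
    return q[:,:2]/q[:,2:]
def tri(obs):
    # obs: list of (cam,u,v)
    A=[];b=[]
    for c,u,v in obs:
        K,Rm,t=c; d=Rm.T@np.linalg.solve(K,[u,v,1]); d/=np.linalg.norm(d); o=-Rm.T@t
        M=np.eye(3)-np.outer(d,d); A.append(M); b.append(M@o)
    return np.linalg.lstsq(np.vstack(A),np.hstack(b),rcond=None)[0]
E
python3 - <<'E'
import cv2
a=cv2.imread("pics/a_top.png"); b=cv2.imread("pics/a_side.png")
cv2.imwrite("pics/b_top1.png",cv2.resize(a[105:250,330:510],None,fx=4.4,fy=4.1,interpolation=cv2.INTER_CUBIC))
cv2.imwrite("pics/b_side1.png",cv2.resize(b[105:235,325:425],None,fx=6,fy=4.6,interpolation=cv2.INTER_CUBIC))
E
python3 - <<'E'
from h import *
for n,u,v,z in [("top",355,213,.1),("top",408,216,.1),("top",470,195,.045),("top",264,150,.17),("top",396,125,.17),("top",316,188,.018),("top",383,183,.028)]:
    print(u,v,unp(n,u,v,z).round(3))
E
```

```text
355 213 [ 0.455 -0.053  0.1  ]
408 216 [ 0.444 -0.19   0.1  ]
470 195 [ 0.501 -0.372  0.045]
264 150 [0.612 0.172 0.17 ]
396 125 [ 0.666 -0.158  0.17 ]
316 188 [0.536 0.051 0.018]
383 183 [ 0.544 -0.138  0.028]
```

View pics/b_top1.png

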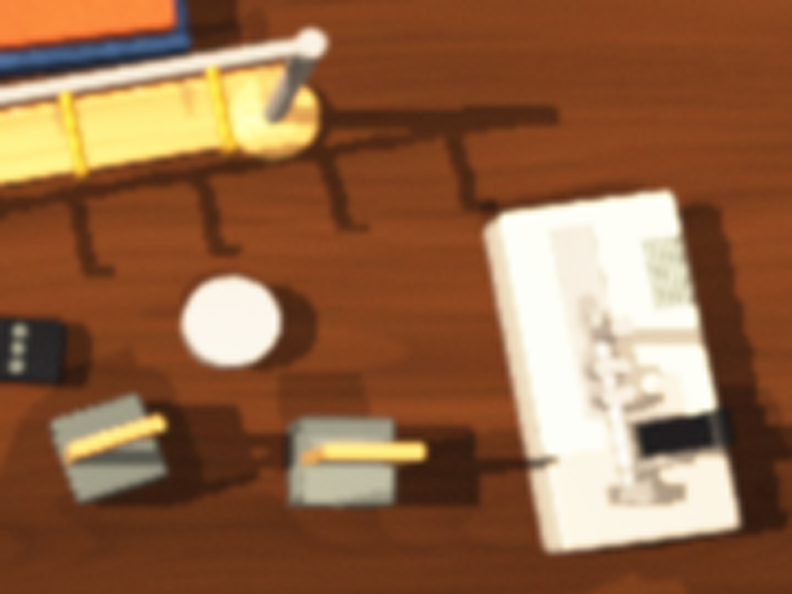

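View pics/b_side1.png

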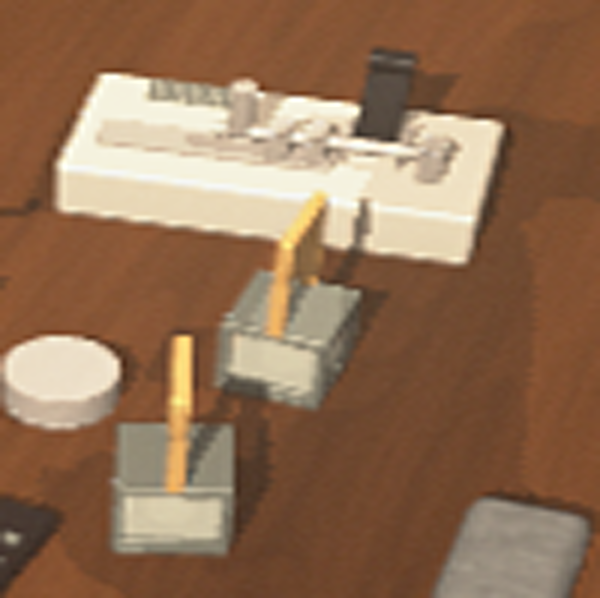

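```bash
cat > fit.py <<'E'
from h import *
from scipy.optimize import least_squares
CT,CS=cam("top"),cam("side")
t=lambda x,y:(CT,330+x/4.4,105+y/4.1)
s=lambda x,y:(CS,325+x/6,105+y/4.6)
def place(p,L): 
    c,n=np.cos(p[2]),np.sin(p[2]); L=np.array(L,float)
    return np.array([p[0]+c*L[0]-n*L[1],p[1]+n*L[0]+c*L[1],L[2]])
def fit(name,p0,obs):
    def res(p): return np.concatenate([proj(0,place(p,L),o[0])[0]-o[1:] for L,o in obs])
    r=least_squares(res,p0,loss='soft_l1'); print(name,r.x.round(4),np.degrees(r.x[2]).round(1)); print(r.fun.reshape(-1,2).round(1).tolist()); return r.x
if __name__=="__main__":
    m=.001
    def f(*a): return np.array(a)*m
    to=[(f(55,115,45),t(672,192)),(f(55,-115,45),t(740,525)),(f(-55,115,45),t(502,213)),(f(-55,-115,45),t(562,545))]
    so=[(f(55,115,45),s(103,73)),(f(55,-115,45),s(503,123)),(f(-55,115,45),s(62,165)),(f(-55,-115,45),s(475,218)),(f(-55,115,0),s(60,210)),(f(-55,-115,0),s(468,262))]
    p0=[.5,-.37,-1.5]
    fit("box top",p0,to); fit("box side",p0,so); b=fit("box",p0,to+so)
    h=place(b,f(0,-50,57)); k=place(b,f(-14,20,103)); print("hinge",h,"knob",k)
    for P in (h,k): print(((proj(0,P,CT)[0]-[330,105])*[4.4,4.1]).round(), ((proj(0,P,CS)[0]-[325,105])*[6,4.6]).round())
    A=[(f(28,28,62),t(50,420)),(f(28,-28,62),t(138,395)),(f(-28,-28,62),t(167,472)),(f(-28,28,62),t(78,503)),(f(0,28,140),t(66,455)),(f(0,-28,140),t(164,424)),
       (f(28,28,62),s(113,490)),(f(28,-28,62),s(118,425)),(f(-28,-28,62),s(235,425)),(f(-28,28,62),s(232,492)),(f(28,28,0),s(115,553)),(f(-28,28,0),s(228,553))]
    fit("A",[.455,-.05,.3],A)
    B=[(f(28,28,62),t(303,420)),(f(28,-28,62),t(392,420)),(f(-28,-28,62),t(396,505)),(f(-28,28,62),t(303,505)),(f(0,28,140),t(310,455)),(f(0,-28,140),t(425,452)),
       (f(28,28,62),s(222,328)),(f(28,-28,62),s(262,275)),(f(-28,-28,62),s(362,292)),(f(-28,28,62),s(322,352)),(f(28,28,0),s(218,388)),(f(-28,28,0),s(318,408))]
    fit("B",[.444,-.19,0],B)
    st=robot.state(); M=R.from_rotvec(st['tcp_rot']).as_matrix(); print(M.round(3)); print(st['ee_pos'])
E
python3 fit.py; python3 - <<'E'
import cv2,numpy as np
a=cv2.imread("pics/a_top.png"); b=cv2.imread("pics/a_side.png")
A=cv2.resize(a[105:175,245:410],None,fx=4.8,fy=4,interpolation=cv2.INTER_CUBIC)
B=cv2.resize(b[120:280,240:312],None,fx=4,fy=2,interpolation=cv2.INTER_CUBIC)
o=np.zeros((600,A.shape[1],3),np.uint8); o[:280]=A; o[280:600,:B.shape[1]]=B
cv2.imwrite("pics/c.png",o); print(A.shape,B.shape)
E
```

```text
box top [ 0.5028 -0.3739 -1.4607] -83.7
[[0.3, -0.8], [-0.0, 0.4], [-0.4, -0.5], [0.1, 0.9]]
box side [ 0.5    -0.3749 -1.449 ] -83.0
[[-0.2, -0.9], [0.6, -0.9], [-0.8, -0.1], [0.7, 0.1], [-0.7, 0.4], [0.2, 0.9]]
box [ 0.5012 -0.3741 -1.4565] -83.5
[[0.3, -0.3], [0.3, 0.9], [-0.5, 0.1], [0.4, 1.6], [-0.4, -1.0], [0.3, -0.7], [-1.3, -0.3], [0.1, 0.3], [-1.2, 0.3], [-0.4, 1.1]]
hinge [ 0.45153312 -0.3798458   0.057     ] knob [ 0.51948018 -0.35795523  0.103     ]
[640. 441.] [374. 140.]
[623. 329.] [248.  85.]
A [ 0.4545 -0.0538  0.3108] 17.8
[[-0.1, 0.6], [-0.6, -0.0], [-0.1, 0.7], [0.5, -0.1], [0.5, -0.4], [-0.7, -0.2], [0.2, -0.4], [-0.0, -1.0], [0.0, -0.2], [0.4, 0.0], [-0.7, -0.1], [-0.2, 0.8]]
B [ 0.4416 -0.1991 -0.0234] -1.3
[[-0.8, 0.1], [-0.2, 0.0], [-0.5, 0.1], [-0.4, 0.1], [2.8, -0.4], [-0.8, 0.3], [-0.0, -1.1], [-0.5, -1.6], [0.3, -0.4], [1.1, -1.2], [-0.5, 0.1], [0.1, 0.8]]
[[ 0.958  0.286 -0.   ]
 [ 0.286 -0.958  0.002]
 [ 0.    -0.002 -1.   ]]
[ 0.14279095 -0.47880628  0.30320373]
(280, 792, 3) (320, 288, 3)
```

View pics/c.png

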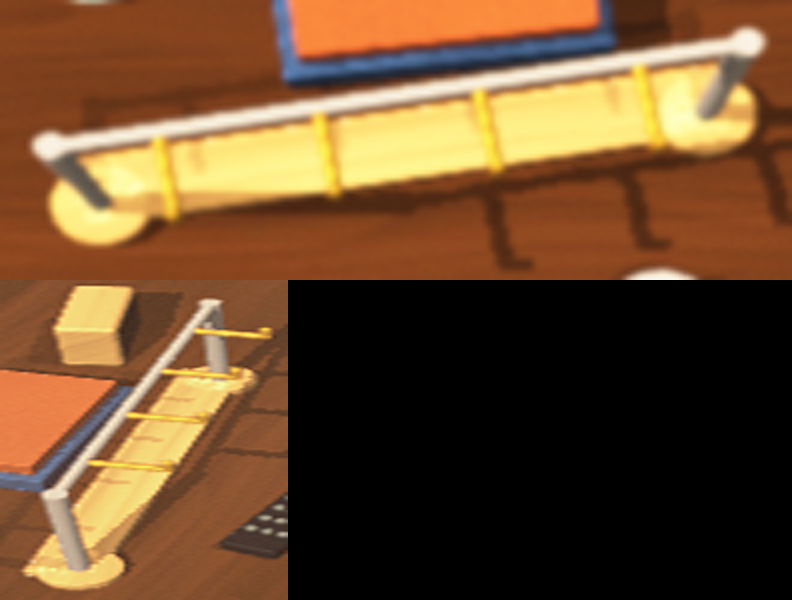

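```bash
python3 - <<'E'
from fit import *
t=lambda x,y:(CT,245+x/4.8,105+y/4); s=lambda x,y:(CS,240+x/4,120+(y-280)/2)
f=lambda *a:np.array(a)*.001
T=[(f(-27,85*i,173),t(*p)) for i,p in enumerate([(657,148),(496,171),(334,194),(172,218)])]+[(f(25,85*i,165),t(*p)) for i,p in enumerate([(639,68),(480,92),(319,115),(159,140)])]
S=[(f(-26,85*i,175),s(*p)) for i,p in enumerate([(267,331),(241,372),(208,416),(172,465)])]+[(f(26,85*i,165),s(*p)) for i,p in enumerate([(198,331),(166,372),(130,415),(91,463)])]
p0=[.64,-.12,.16]
fit("T",p0,T);fit("S",p0,S);p=fit("TS",p0,T+S)
for i in range(4): print(i,place(p,f(0,85*i,165)).round(4))
E
```

```text
T [ 0.6509 -0.1185  0.1478] 8.5
[[0.5, -0.4], [0.2, -0.3], [0.0, -0.1], [-0.1, -0.2], [0.1, 0.4], [-0.3, 0.3], [-0.2, 0.4], [-0.2, -0.0]]
S [ 0.648  -0.1146  0.1531] 8.8
[[0.4, -0.0], [-0.5, -0.1], [-0.3, 0.1], [-0.1, -0.1], [0.0, 0.0], [-0.0, -0.3], [0.2, 0.2], [0.4, 0.1]]
TS [ 0.6499 -0.1175  0.1505] 8.6
[[0.2, -0.1], [-0.2, 0.2], [-0.3, 0.5], [-0.4, 0.5], [-0.3, 0.8], [-0.6, 0.7], [-0.5, 0.9], [-0.6, 0.6], [0.2, -0.8], [-0.8, -0.9], [-0.7, -0.8], [-0.6, -1.2], [-0.2, -0.8], [-0.3, -1.2], [-0.2, -0.8], [-0.0, -1.0]]
0 [ 0.6499 -0.1175  0.165 ]
1 [ 0.6372 -0.0335  0.165 ]
2 [0.6244 0.0506 0.165 ]
3 [0.6117 0.1346 0.165 ]
```

```bash
cat > go.py <<'E'
import sys
from h import *
def down(deg):
    a=np.radians(deg); return np.array([[np.cos(a),np.sin(a),0],[np.sin(a),-np.cos(a),0],[0,0,-1]])
def go(x,y,z,deg,s=None):
    s=s or robot.state(); M=R.from_rotvec(s['tcp_rot']).as_matrix()
    d=M.T@(np.array([x,y,z])-s['ee_pos'])/.5
    r=R.from_matrix(M.T@down(deg)).as_rotvec()/np.radians(45)
    return d.round(3).tolist(),r.round(3).tolist()
if __name__=="__main__":
    v=list(map(float,sys.argv[1:]))
    for i in range(0,len(v),4): print(v[i:i+4],*go(*v[i:i+4]))
E
python3 go.py .5195 -.358 .29 -83.5  .5195 -.358 .29 -28
```

```text
[0.5195, -0.358, 0.29, -83.5] [0.791, -0.016, 0.026] [-0.002, 0.002, 2.225]
[0.5195, -0.358, 0.29, -28.0] [0.791, -0.016, 0.026] [-0.002, 0.001, 0.991]
```

>>> {"op": "apply_moves", "data": {"series": [[[0.3,0.12,0,0.01,0,0,0.2],[0.3,0.24,0,0.02,0,0,0.4],[0.3,0.36,0,0.02,0,0,0.6],[0.3,0.48,-0.01,0.02,0,0,0.8],[0.3,0.6,-0.01,0.02,0,0,1]]]}}

```text
t: 0.78
ee_pos: [0.4305, -0.3876, 0.2936]
tcp_rot: [-3.044, 0.778, 0.001]
ft_force: [0.3, -1.0, 0.1]
grip_width: 0.0257
gripper_force: 0.0
```

```bash
python3 go.py .5195 -.358 .29 -83.5
```

```text
[0.5195, -0.358, 0.29, -83.5] [0.128, -0.137, 0.007] [0.0, 0.001, 1.218]
```

>>> {"op": "apply_moves", "data": {"series": [[[0.3,0.04,-0.05,0,0,0,0.23],[0.3,0.08,-0.1,0,0,0,0.46],[0.3,0.128,-0.137,0,0,0,0.69],[0.3,0.128,-0.137,0,0,0,0.9],[0.3,0.128,-0.137,0,0,0,1]]]}}

```text
t: 1.4
ee_pos: [0.401, -0.4574, 0.2925]
tcp_rot: [-2.718, 1.312, -0.059]
ft_force: [0.4, -0.2, 0.5]
grip_width: 0.0257
gripper_force: 0.0
```

```bash
python3 go.py .5195 -.358 .24 -83.5; python3 - <<'E'
from h import *
im=robot.snapshot("wrist"); c=cam("wrist")
print(c[1],c[2],-c[1].T@c[2])
for P in [(.4515,-.3798,.057),(.5195,-.358,.103)]: print(proj(0,P,c))
cv2.imwrite("pics/d.png",im[:,:,::-1])
E
```

```text
[0.5195, -0.358, 0.24, -83.5] [-0.006, -0.293, 0.144] [-0.152, 0.068, 0.709]
[[-0.7800907  -0.61275054 -0.12647243]
 [-0.61819392  0.72371449  0.30671423]
 [-0.09640938  0.31744941 -0.9433616 ]] [0.06637208 0.54030875 0.54964492] [ 0.43878275 -0.52484419  0.36118777]
[[256.19958804 206.15382314]]
[[160.16152939 192.16764277]]
```

View pics/d.png

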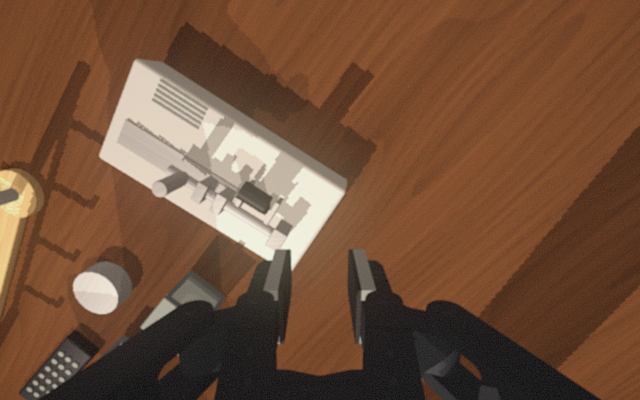

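```bash
python3 - <<'E'
from h import *
s=robot.state(); print(s['t'],s['joints'].round(3),s['joint_velocities'].round(3),s['ee_pos'],R.from_rotvec(s['tcp_rot']).as_matrix().round(3))
E
python3 go.py .5195 -.358 .29 -83.5 .4 -.457 .29 -60
```

```text
1.45 [-0.904  0.476  0.311  1.425  0.126  3.141] [ 0.031 -0.001  0.005 -0.002 -0.008 -0.   ] [ 0.39837643 -0.45897942  0.2924966 ] [[ 0.619 -0.78   0.087]
 [-0.785 -0.613  0.093]
 [-0.019 -0.125 -0.992]]
[0.5195, -0.358, 0.29, -83.5] [-0.008, -0.312, 0.045] [-0.149, 0.068, 0.704]
[0.4, -0.457, 0.29, -60.0] [-0.001, -0.004, 0.006] [-0.158, 0.036, 0.182]
```

```bash
python3 go.py .46 -.41 .29 -10
```

```text
[0.46, -0.41, 0.29, -10.0] [-0.0, -0.156, 0.025] [-0.162, -0.035, -0.927]
```

>>> {"op": "apply_moves", "data": {"series": [[[0.3,0,-0.03,0.01,-0.05,0,-0.2],[0.3,0,-0.06,0.01,-0.1,-0.02,-0.4],[0.3,0,-0.1,0.02,-0.16,-0.03,-0.6],[0.3,0,-0.13,0.02,-0.16,-0.03,-0.8],[0.3,0,-0.156,0.025,-0.16,-0.035,-1]]]}}

```text
t: 2.08
ee_pos: [0.4641, -0.4067, 0.2906]
tcp_rot: [3.136, -0.165, 0.009]
ft_force: [0.4, -0.5, -0.6]
grip_width: 0.0257
gripper_force: 0.0
```

```bash
python3 go.py .5195 -.358 .29 35; python3 -c "
from h import *
print(robot.state()['joints'].round(3))"
```

```text
[0.5195, -0.358, 0.29, 35.0] [0.1, -0.108, 0.002] [0.004, -0.007, -0.912]
[-0.721  0.48   0.317  1.403  0.003  2.526]
```

>>> {"op": "apply_moves", "data": {"series": [[[0.3,0.03,-0.03,0,0,0,-0.22],[0.3,0.06,-0.06,0,0,0,-0.44],[0.3,0.08,-0.09,0,0,0,-0.66],[0.3,0.1,-0.108,0,0,0,-0.88],[0.3,0.1,-0.108,0,0,0,-1]]]}}

```text
t: 2.7
ee_pos: [0.5199, -0.3583, 0.2905]
tcp_rot: [2.959, 1.046, 0.008]
ft_force: [0.1, 0.5, -0.6]
grip_width: 0.0257
gripper_force: 0.0
```

```bash
python3 go.py .5195 -.358 .26 96.5
```

```text
[0.5195, -0.358, 0.26, 96.5] [-0.001, -0.001, 0.061] [0.007, -0.001, -1.279]
```

>>> {"op": "apply_moves", "data": {"series": [[[0.4,0,0,0.02,0,0,-0.22],[0.4,0,0,0.04,0,0,-0.44],[0.4,0,0,0.06,0,0,-0.66],[0.4,0,0,0.06,0,0,-0.88],[0.4,0,0,0.06,0,0,-1]]]}}

```text
t: 3.32
ee_pos: [0.5191, -0.3591, 0.2604]
tcp_rot: [2.335, 2.096, 0.005]
ft_force: [-0.2, -0.2, 0.0]
grip_width: 0.0342
gripper_force: 0.0
```

```bash
python3 go.py .5195 -.358 .158 96.5
```

```text
[0.5195, -0.358, 0.158, 96.5] [0.002, -0.001, 0.205] [0.006, 0.001, -0.282]
```

>>> {"op": "apply_moves", "data": {"series": [[[0.4,0.002,0,0.04,0,0,-0.2],[0.4,0.002,0,0.08,0,0,-0.28],[0.4,0.002,0,0.1,0,0,-0.28],[0.4,0.002,0,0.1,0,0,-0.28],[0.4,0.002,0,0.1,0,0,-0.28]]]}}

```text
t: 3.95
ee_pos: [0.52, -0.3588, 0.2119]
tcp_rot: [2.094, 2.333, 0.005]
ft_force: [-0.5, -0.4, 0.9]
grip_width: 0.034
gripper_force: 0.0
```

```bash
python3 go.py .5195 -.358 .158 96.5; python3 - <<'E'
from h import *
im=robot.snapshot("wrist"); c=cam("wrist")
for P in [(.4515,-.3798,.057),(.5195,-.358,.103)]: print(proj(0,P,c))
cv2.imwrite("pics/e.png",im[:,:,::-1])
E
```

```text
[0.5195, -0.358, 0.158, 96.5] [0.002, -0.001, 0.108] [0.009, 0.004, -0.007]
[[215.42653884 226.19484715]]
[[316.06856544 231.63420944]]
```

View pics/e.png

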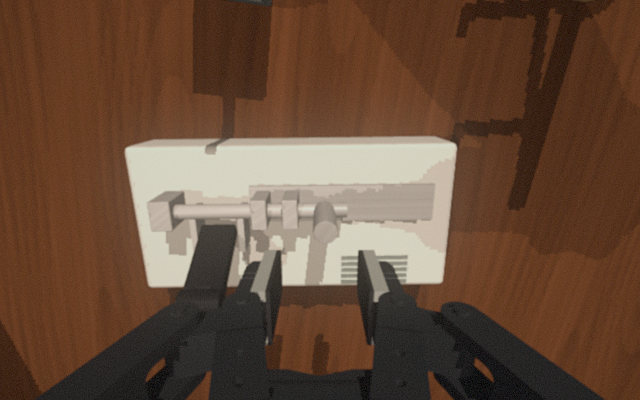

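```bash
python3 - <<'E'
from h import *
print(unp("wrist",326,229,.103))
E
python3 go.py .523 -.358 .15 96.5
```

```text
[ 0.52482935 -0.35585904  0.103     ]
[0.523, -0.358, 0.15, 96.5] [0.002, 0.005, 0.124] [0.009, 0.005, -0.007]
```

>>> {"op": "apply_moves", "data": {"series": [[[0.4,0.002,0.005,0.03,0,0,0],[0.4,0.003,0.006,0.06,0,0,0],[0.4,0.003,0.006,0.09,0,0,0],[0.4,0.003,0.006,0.124,0,0,0],[0.4,0.003,0.006,0.124,0,0,0]]]}}

```text
t: 4.62
ee_pos: [0.5216, -0.3562, 0.1465]
tcp_rot: [2.098, 2.337, 0.003]
ft_force: [-0.1, -0.2, -0.4]
grip_width: 0.0344
gripper_force: 0.0
```

```bash
python3 -c "
from h import *
s=robot.state();print(s['ee_pos'],s['ft_force'])
M=R.from_rotvec(s['tcp_rot']).as_matrix();print(M.round(3))"
```

```text
[ 0.5215685  -0.35617453  0.14654805] [-0.08156667 -0.1813451  -0.41680974]
[[-0.108  0.994  0.002]
 [ 0.994  0.108  0.001]
 [ 0.001  0.002 -1.   ]]
```

>>> {"op": "apply_moves", "data": {"series": [[[0.4,0,0.03,-0.006,0,0,0],[0.4,0,0.05,-0.006,0,0,0],[0.4,0,0.07,-0.006,0,0,0],[0.4,0,0.09,-0.006,0,0,0],[0.4,0,0.108,-0.006,0,0,0]]]}}

```text
t: 5.25
ee_pos: [0.577, -0.3509, 0.1526]
tcp_rot: [2.094, 2.334, 0.005]
ft_force: [-1.9, 1.1, 0.3]
grip_width: 0.0344
gripper_force: 0.9
```

>>> {"op": "apply_moves", "data": {"series": [[[0.4,0,0.002,0,0,0,0],[0.4,0,0.004,0,0,0,0],[0.4,0,0.006,0,0,0,0],[0.4,0,0.008,0,0,0,0],[0.4,0,0.01,0,0,0,0]]]}}

```text
t: 5.88
ee_pos: [0.5812, -0.3506, 0.1524]
tcp_rot: [2.095, 2.334, 0.004]
ft_force: [-1.9, 0.7, -0.4]
grip_width: 0.034
gripper_force: 0.8
```

>>> {"op": "apply_moves", "data": {"series": [[[0.4,0,0.002,0,0,0,0],[0.4,0,0.004,0,0,0,0],[0.4,0,0.006,0,0,0,0],[0.4,0,0.008,0,0,0,0],[0.4,0,0.008,0,0,0,0]]]}}

```text
t: 6.5
ee_pos: [0.5855, -0.3501, 0.1525]
tcp_rot: [2.094, 2.334, 0.005]
ft_force: [-1.5, -1.1, -0.4]
grip_width: 0.0341
gripper_force: 0.5
```

>>> {"op": "apply_moves", "data": {"series": [[[0.4,0,0.002,0,0,0,0],[0.4,0,0.004,0,0,0,0],[0.4,0,0.006,0,0,0,0],[0.4,0,0.006,0,0,0,0],[0.4,0,0.006,0,0,0,0]]]}}

```text
t: 7.12
ee_pos: [0.5865, -0.35, 0.1523]
tcp_rot: [2.098, 2.335, 0.0]
ft_force: [-6.2, 0.7, 1.9]
grip_width: 0.0343
gripper_force: 3.5
```

>>> {"op": "apply_moves", "data": {"series": [[[0.4,0,-0.012,0,0,0,0],[0.4,0,-0.018,0,0,0,0],[0.4,0,-0.018,-0.06,0,0,0],[0.4,0,-0.018,-0.12,0,0,0],[0.2,0,-0.018,-0.12,0,0,0]]]}}

```text
t: 7.75
ee_pos: [0.581, -0.3516, 0.2164]
tcp_rot: [2.089, 2.328, 0.007]
ft_force: [1.0, -0.2, -0.2]
grip_width: 0.0178
gripper_force: 0.0
```

```bash
python3 go.py .461 -.4396 .211 96.5 .461 -.4396 .161 96.5
```

```text
[0.461, -0.4396, 0.211, 96.5] [-0.149, -0.258, 0.009] [0.016, 0.009, -0.007]
[0.461, -0.4396, 0.161, 96.5] [-0.148, -0.259, 0.109] [0.016, 0.009, -0.007]
```

>>> {"op": "apply_moves", "data": {"series": [[[0,-0.1,-0.06,0,0,0,0],[0,-0.15,-0.16,0,0,0,0],[0,-0.15,-0.259,0.01,0,0,0],[0,-0.15,-0.259,0.06,0,0,0],[0,-0.15,-0.259,0.109,0,0,0]]]}}

```text
t: 8.38
ee_pos: [0.4578, -0.4397, 0.1563]
tcp_rot: [2.096, 2.332, 0.005]
ft_force: [0.1, 1.2, -0.4]
grip_width: 0.0
gripper_force: 0.0
```

```bash
python3 - <<'E'
from h import *
im=robot.snapshot("wrist"); c=cam("wrist")
cv2.imwrite("pics/f.png",im[:,:,::-1]); print(robot.state()['ee_pos'])
E
```

```text
[ 0.45666658 -0.43805905  0.152117  ]
```

View pics/f.png

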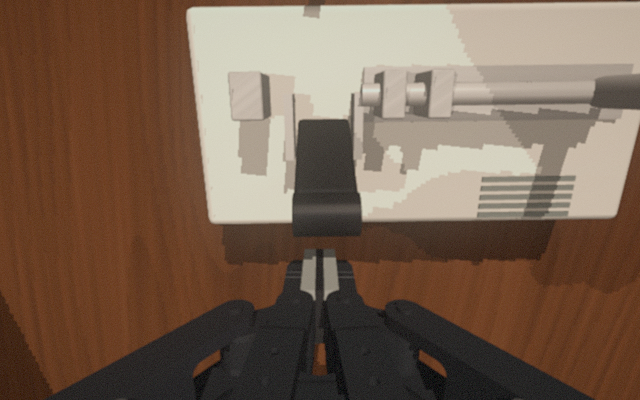

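Paddle end at (327,215) right ahead of the closed fingers (320,270); bolt rod is drawn clear. Push.

>>> {"op": "apply_moves", "data": {"series": [[[0,0.02,0,-0.016,0,0,0],[0,0.045,0,-0.016,0,0,0],[0,0.07,0,-0.016,0,0,0],[0,0.095,0,-0.016,0,0,0],[0,0.116,0,-0.016,0,0,0]]]}}

```text
t: 9.05
ee_pos: [0.4524, -0.3803, 0.1655]
tcp_rot: [2.094, 2.335, 0.005]
ft_force: [-0.2, -0.1, 0.6]
grip_width: 0.0
gripper_force: 0.0
```

>>> {"op": "apply_moves", "data": {"series": [[[0,0.003,0,0,0,0,0],[0,-0.03,0,0,0,0,0],[0,-0.08,0,0,0,0,0],[0,-0.12,0,-0.06,0,0,0],[0,-0.12,0,-0.16,0,0,0]]]}}

```text
t: 9.68
ee_pos: [0.4573, -0.4435, 0.2434]
tcp_rot: [2.101, 2.334, 0.004]
ft_force: [1.1, -0.9, 0.1]
grip_width: 0.0005
gripper_force: 0.0
```

```bash
python3 - <<'E'
from h import *
w=robot.snapshot("wrist"); a=robot.snapshot("top"); b=robot.snapshot("side")
o=np.zeros((560,640,3),np.uint8)
o[:240]=w[:240]
o[240:,:320]=cv2.resize(a[150:250,400:500],(320,320),interpolation=cv2.INTER_CUBIC)
o[240:,320:]=cv2.resize(b[90:190,320:420],(320,320),interpolation=cv2.INTER_CUBIC)
cv2.imwrite("pics/g.png",o[:,:,::-1]); cv2.imwrite("pics/g_top.png",a[:,:,::-1]); cv2.imwrite("pics/g_side.png",b[:,:,::-1]); print(robot.state()['ee_pos'])
E
```

```text
[ 0.45952647 -0.44428023  0.24909905]
```

View pics/g.png

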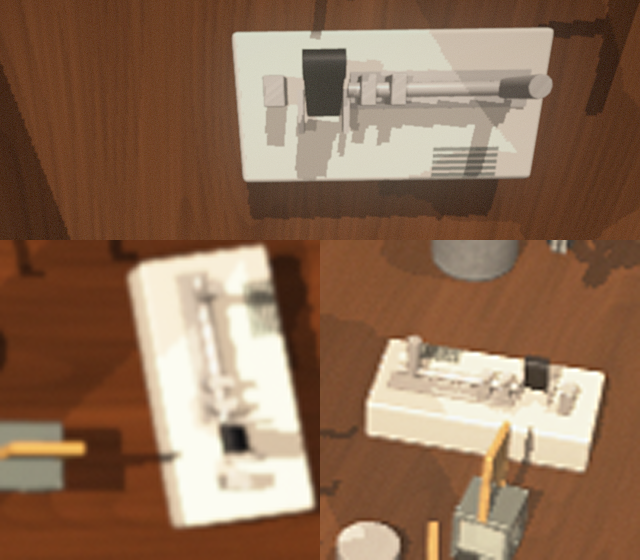

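Toggle is off (paddle leaning across to the lantern side), bolt drawn. Next lantern B; approach with the wrist camera over it.

```bash
cat > lan.py <<'E'
from h import *
from scipy.optimize import minimize
from fit import place
def boxc(x0,x1,y0,y1,z0,z1): return [np.array([x,y,z])*.001 for x in(x0,x1) for y in(y0,y1) for z in(z0,z1)]
PARTS=[boxc(-4,4,-28,28,104,140),boxc(-4,4,-28,-22,62,104),boxc(-4,4,22,28,62,104)]
def mask(im):
    h=cv2.cvtColor(im,cv2.COLOR_RGB2HSV)
    return cv2.inRange(h,(12,90,150),(28,255,255))
def model(p,c,shape,dz=0):
    m=np.zeros(shape,np.uint8)
    for b in PARTS:
        q=proj(0,[place(p,L)+[0,0,dz] for L in b],c)
        cv2.fillConvexPoly(m,cv2.convexHull((q*16).round().astype(np.int32)),255,cv2.LINE_AA,4)
    return m
def locate(im,c,p0,pad=12,dz=0):
    m0=model(p0,c,im.shape[:2],dz); x,y,w,h=cv2.boundingRect(m0); x0,y0=max(x-pad,0),max(y-pad,0)
    S=np.s_[y0:y+h+pad,x0:x+w+pad]; obs=cv2.GaussianBlur(mask(im),(0,0),1.5)[S].astype(float)/255
    f=lambda p:((cv2.GaussianBlur(model(p,c,im.shape[:2],dz),(0,0),1.5)[S]/255.-obs)**2).sum()/(m0>0).sum()
    r=minimize(f,p0,method='Nelder-Mead',options=dict(initial_simplex=np.array(p0)+np.array([[0,0,0],[.008,0,0],[0,.008,0],[0,0,.1]]),xatol=1e-4,fatol=1e-5))
    return r.x.round(4),round(r.fun,3),round(float((mask(im)[S]>0).sum()/(m0>0).sum()),2)
E
python3 - <<'E'
from lan import *
for n in("top","side"):
    im=cv2.imread(f"pics/g_{n}.png")[:,:,::-1].copy(); c=cam(n)
    print(n,"A",locate(im,c,[.4545,-.0538,.31]),"B",locate(im,c,[.4416,-.1991,-.023]))
E
python3 go.py .44 -.28 .30 90
```

```text
top A (array([ 0.4578, -0.0518,  0.298 ]), np.float64(0.028), 0.55) B (array([ 0.4459, -0.1993,  0.023 ]), np.float64(0.035), 0.53)
side A (array([ 0.4561, -0.0535,  0.3027]), np.float64(0.057), 0.65) B (array([ 0.4477, -0.1948,  0.1984]), np.float64(0.073), 0.45)
[0.44, -0.28, 0.3, 90.0] [0.33, -0.003, -0.105] [0.015, 0.011, 0.136]
```

>>> {"op": "apply_moves", "data": {"series": [[[0.5,0,0,-0.1,0,0,0.07],[0.5,0.1,0,-0.105,0,0,0.136],[0.5,0.22,-0.003,-0.105,0,0,0.136],[0.5,0.33,-0.003,-0.105,0,0,0.136],[0.5,0.33,-0.003,-0.105,0,0,0.136]]]}}

```text
t: 10.45
ee_pos: [0.4379, -0.2746, 0.2968]
tcp_rot: [2.214, 2.225, 0.004]
ft_force: [0.4, -0.1, -0.3]
grip_width: 0.0427
gripper_force: 0.0
```

```bash
python3 - <<'E'
from lan import *
c=cam("wrist"); im=robot.snapshot("wrist"); print(robot.state()['ee_pos'])
p=[.445,-.199,0.0]
r=locate(im,c,p,25); print(r, locate(im,c,r[0],12))
o=im.copy(); m=model(r[0],c,im.shape[:2]); cs,_=cv2.findContours((m>128).astype(np.uint8),0,2); cv2.drawContours(o,cs,-1,(0,0,255),1)
x,y,w,h=cv2.boundingRect(m); o=o[max(0,y-70):y+h+70,max(0,x-90):x+w+90]; print(o.shape)
cv2.imwrite("pics/i.png",cv2.resize(o,None,fx=2.2,fy=2.2)[:600,:800,::-1])
E
```

```text
[ 0.43865842 -0.27642067  0.29705564]
(array([ 0.4458, -0.1998, -0.0313]), np.float64(0.029), 0.76) (array([ 0.4458, -0.1998, -0.0315]), np.float64(0.029), 0.75)
(212, 201, 3)
```

View pics/i.png

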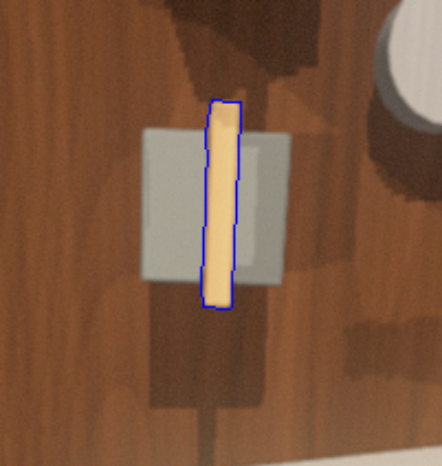

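Model outline (blue) matches the handle: B at (0.446,-0.200), yaw -1.8°.

```bash
python3 go.py .4458 -.1998 .26 88.2 .4458 -.1998 .193 88.2
```

```text
[0.4458, -0.1998, 0.26, 88.2] [0.153, 0.014, 0.074] [0.007, 0.002, 0.044]
[0.4458, -0.1998, 0.193, 88.2] [0.154, 0.014, 0.208] [0.007, 0.002, 0.044]
```

>>> {"op": "apply_moves", "data": {"series": [[[0.5,0.08,0.014,0,0.007,0,0.044],[0.5,0.153,0.014,0.03,0.007,0,0.044],[0.5,0.153,0.014,0.1,0.007,0,0.044],[0.5,0.153,0.014,0.16,0.007,0,0.044],[0.5,0.153,0.014,0.2,0.007,0,0.044]]]}}

```text
t: 11.12
ee_pos: [0.4464, -0.2023, 0.1953]
tcp_rot: [2.26, 2.182, -0.003]
ft_force: [-0.1, -0.6, -0.0]
grip_width: 0.0426
gripper_force: 0.0
```

```bash
python3 go.py .4458 -.1998 .193 88.2;python3 -c "
from h import *
s=robot.state();print(s['ee_pos'],s['joint_velocities'].round(2))"
```

```text
[0.4458, -0.1998, 0.193, 88.2] [0.005, -0.001, 0.005] [-0.001, 0.002, -0.004]
[ 0.4464007  -0.20227378  0.19534144] [-0.    0.14 -0.23 -0.39  0.   -0.  ]
```

>>> {"op": "apply_moves", "data": {"series": [[[0.5,0.003,0,0.001,0,0,0],[0.3,0.003,0,0.001,0,0,0],[0.0,0.003,0,0.001,0,0,0],[0.0,0.003,0,0.001,0,0,0],[0,0.003,0,0.001,0,0,0]]]}}

```text
t: 11.75
ee_pos: [0.4467, -0.1997, 0.1977]
tcp_rot: [2.256, 2.182, -0.001]
ft_force: [-0.5, -1.0, 3.6]
grip_width: 0.0064
gripper_force: 60.4
```

```bash
python3 go.py .4458 -.1998 .285 88.2 .588 -.127 .285 98.6
```

```text
[0.4458, -0.1998, 0.285, 88.2] [-0.001, -0.001, -0.175] [0.003, 0.003, -0.003]
[0.588, -0.127, 0.285, 98.6] [0.154, 0.278, -0.174] [0.002, 0.004, -0.234]
```

>>> {"op": "apply_moves", "data": {"series": [[[0,0,0,-0.03,0,0,0],[0,0,0,-0.07,0,0,0],[0,0,0,-0.12,0,0,0],[0,0,0,-0.16,0,0,0],[0,0,0,-0.175,0,0,0]]]}}

```text
t: 12.38
ee_pos: [0.4469, -0.1993, 0.2863]
tcp_rot: [2.255, 2.182, 0.001]
ft_force: [0.1, -0.4, -3.0]
grip_width: 0.0066
gripper_force: 59.8
```

```bash
python3 go.py .5906 -.1265 .285 98.6; python3 -c "
from h import *
s=robot.state();print(s['ee_pos'],s['ft_force'],s['grip_width'])"
```

```text
[0.5906, -0.1265, 0.285, 98.6] [0.155, 0.282, 0.003] [0.004, 0.004, -0.233]
[ 0.44686    -0.19928365  0.28626341] [ 0.11652395 -0.36083607 -3.04509863] 0.006566601802043201
```

>>> {"op": "apply_moves", "data": {"series": [[[0,0.03,0.05,0,0,0,-0.06],[0,0.065,0.12,0,0,0,-0.12],[0,0.1,0.19,0,0,0,-0.18],[0,0.135,0.25,0,0,0,-0.233],[0,0.155,0.282,0,0.004,0.004,-0.233]]]}}

```text
t: 13.0
ee_pos: [0.5909, -0.1252, 0.2834]
tcp_rot: [-2.044, -2.38, 0.002]
ft_force: [0.1, -0.5, -1.7]
grip_width: 0.0062
gripper_force: 59.8
```

>>> {"op": "apply_moves", "data": {"series": [[[0,0,0,0,0,0,0],[0,0,0,0,0,0,0],[0,0,0,0,0,0,0],[0,0,0,0,0,0,0],[0,0,0,0,0,0,0]]]}}

```text
t: 13.62
ee_pos: [0.5895, -0.1268, 0.2847]
tcp_rot: [-2.048, -2.379, 0.001]
ft_force: [0.1, 0.0, -2.1]
grip_width: 0.0064
gripper_force: 59.8
```

```bash
python3 go.py .6499 -.1175 .285 98.6; python3 - <<'E'
from lan import *
s=robot.state();print(s['ee_pos'],s['ft_force'],s['grip_width'])
ims={n:robot.snapshot(n) for n in("top","side","wrist")}
for n in ims: cv2.imwrite(f"pics/j_{n}.png",ims[n][:,:,::-1])
o=np.zeros((560,800,3),np.uint8)
o[:400,:640]=ims["wrist"]
o=np.zeros((560,800,3),np.uint8)
o[:,:400]=cv2.resize(ims["side"][110:250,230:330],(400,560),interpolation=cv2.INTER_CUBIC)
o[:320,400:]=cv2.resize(ims["top"][110:190,340:440],(400,320),interpolation=cv2.INTER_CUBIC)
o[320:,400:]=cv2.resize(ims["wrist"],(384,240))[:,:400] if 0 else np.pad(cv2.resize(ims["wrist"],(384,240)),((0,0),(0,16),(0,0)))
cv2.imwrite("pics/j.png",o[:,:,::-1])
E
```

```text
[0.6499, -0.1175, 0.285, 98.6] [0.0, 0.122, -0.001] [-0.003, -0.002, -0.001]
[ 0.58952127 -0.12677284  0.284658  ] [ 0.08002084  0.02856084 -2.08224221] 0.006391625034706314
```

View pics/j.png

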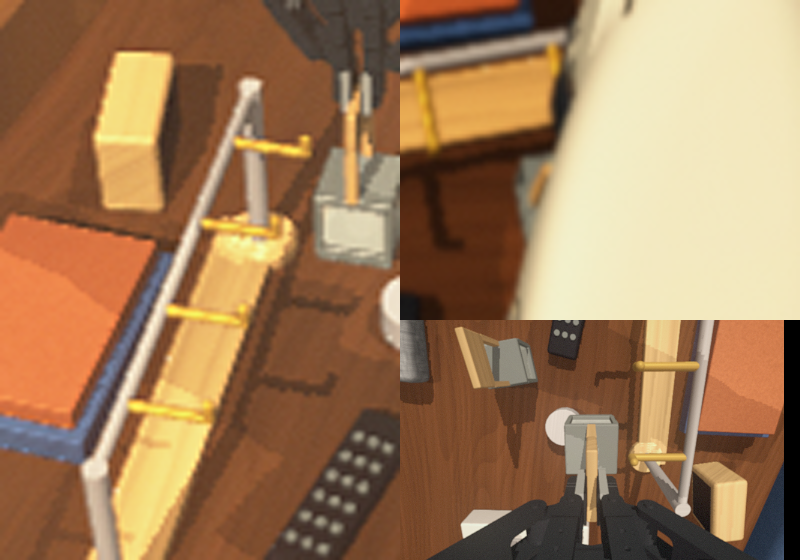

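```bash
python3 - <<'E'
from lan import *
p=[.6499,-.1175,.1505]; c=cam("wrist")
for i in (0,1):
  for x in(-26,25): print(i,x,proj(0,place(p,np.array([x,85*i,165])*.001),c).round(1))
# held lantern fit in wrist & side : crown at tcp-0.094
im=cv2.imread("pics/j_wrist.png")[:,:,::-1].copy(); s=robot.state()
for dz in (.186,.19,.194): print(dz,locate(im,c,[s['ee_pos'][0],s['ee_pos'][1],.15],15,dz-.104))
im=cv2.imread("pics/j_side.png")[:,:,::-1].copy()
for dz in (.183,.186,.189,.192,.195): print(dz,locate(im,cam("side"),[s['ee_pos'][0],s['ee_pos'][1],.15],8,dz-.104))
E
python3 - <<'E'
import cv2
w=cv2.imread("pics/j_wrist.png"); cv2.imwrite("pics/k.png",cv2.resize(w[120:400,220:520],None,fx=2.1,fy=2.1,interpolation=cv2.INTER_CUBIC))
E
```

```text
0 -26 [[378.2 227.5]]
0 25 [[465.  227.4]]
1 -26 [[386.2  73.4]]
1 25 [[485.1  73.3]]
0.186 (array([ 0.5901, -0.1286,  0.1484]), np.float64(0.055), 0.78)
0.19 (array([ 0.5898, -0.1264,  0.1515]), np.float64(0.064), 0.75)
0.194 (array([ 0.5895, -0.1239,  0.1542]), np.float64(0.084), 0.71)
0.183 (array([ 0.5887, -0.1141,  0.3725]), np.float64(0.068), 0.39)
0.186 (array([ 0.589 , -0.1152,  0.3817]), np.float64(0.067), 0.39)
0.189 (array([ 0.5882, -0.1133,  0.3813]), np.float64(0.07), 0.39)
0.192 (array([ 0.5877, -0.1117,  0.374 ]), np.float64(0.069), 0.39)
0.195 (array([ 0.584 , -0.1027,  0.3834]), np.float64(0.073), 0.39)
```

View pics/k.png

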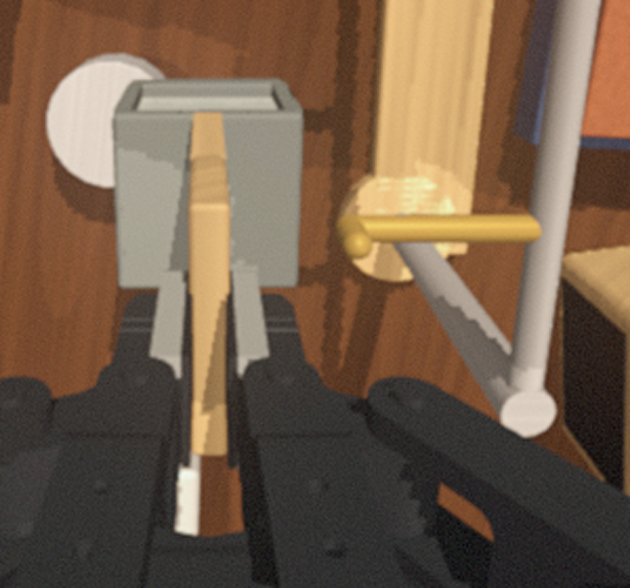

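>>> {"op": "apply_moves", "data": {"series": [[[0,0,0.03,0,0,0,0],[0,0,0.06,0,0,0,0],[0,0,0.09,0,0,0,0],[0,0,0.115,0,0,0,0],[0,0,0.13,0,0,0,0]]]}}

```text
t: 14.4
ee_pos: [0.6546, -0.1166, 0.2839]
tcp_rot: [-2.047, -2.379, 0.001]
ft_force: [0.9, -0.6, -1.1]
grip_width: 0.0066
gripper_force: 59.8
```

>>> {"op": "apply_moves", "data": {"series": [[[0,0,0,0.01,0,0,0],[0,0,0,0.02,0,0,0],[0,0,0,0.028,0,0,0],[0,0,0,0.034,0,0,0],[0,0,0,0.036,0,0,0]]]}}

```text
t: 15.02
ee_pos: [0.6538, -0.1168, 0.266]
tcp_rot: [-2.047, -2.379, 0.001]
ft_force: [0.2, 0.0, -2.0]
grip_width: 0.0062
gripper_force: 59.8
```

>>> {"op": "apply_moves", "data": {"series": [[[0,0,0,0.003,0,0,0],[0,0,0,0.006,0,0,0],[0,0,0,0.009,0,0,0],[0,0,0,0.012,0,0,0],[0,0,0,0.012,0,0,0]]]}}

```text
t: 15.65
ee_pos: [0.6539, -0.1167, 0.26]
tcp_rot: [-2.047, -2.379, 0.002]
ft_force: [-0.2, -0.6, -1.6]
grip_width: 0.0062
gripper_force: 59.8
```

>>> {"op": "apply_moves", "data": {"series": [[[0,0,0,0.002,0,0,0],[0,0,0,0.004,0,0,0],[0,0,0,0.006,0,0,0],[0,0,0,0.006,0,0,0],[0,0,0,0.006,0,0,0]]]}}

```text
t: 16.27
ee_pos: [0.6541, -0.1167, 0.2584]
tcp_rot: [-2.048, -2.38, 0.0]
ft_force: [-2.5, 0.7, 5.6]
grip_width: 0.0061
gripper_force: 60.8
```

>>> {"op": "apply_moves", "data": {"series": [[[0,0,0,-0.002,0,0,0],[0.1,0,0,-0.002,0,0,0],[0.2,0,0,-0.002,0,0,0],[0.25,0,0,-0.002,0,0,0],[0.25,0,0,-0.002,0,0,0]]]}}

```text
t: 16.9
ee_pos: [0.654, -0.1167, 0.258]
tcp_rot: [-2.047, -2.379, 0.001]
ft_force: [0.7, -0.2, -0.2]
grip_width: 0.0213
gripper_force: 0.0
```

>>> {"op": "apply_moves", "data": {"series": [[[0.25,0,0,0,0,0,0],[0.3,0,0,-0.02,0,0,0],[0.4,0,0,-0.06,0,0,0],[0.5,0,0,-0.1,0,0,0],[0.5,0,-0.05,-0.14,0,0,0]]]}}

```text
t: 17.52
ee_pos: [0.6303, -0.1203, 0.3289]
tcp_rot: [-2.047, -2.381, 0.0]
ft_force: [-0.2, 0.1, 0.1]
grip_width: 0.0424
gripper_force: 0.0
```

```bash
python3 go.py .455 -.15 .33 106 ; python3 - <<'E'
from lan import *
c=cam("wrist"); im=robot.snapshot("wrist"); s=robot.state(); print(s['t'],s['ee_pos'])
print(locate(im,c,[.654,-.117,.15],12,.061))
cv2.imwrite("pics/l_wrist.png",im[:,:,::-1])
t=robot.snapshot("top"); print("A",locate(t,cam("top"),[.4575,-.052,.3]))
t=robot.snapshot("side"); print("A",locate(t,cam("side"),[.4575,-.052,.3]))
E
```

```text
[0.455, -0.15, 0.33, 106.0] [-0.006, -0.356, -0.002] [-0.002, -0.002, -0.164]
17.575 [ 0.62786861 -0.12117906  0.33330247]
(array([ 0.6556, -0.1163,  0.1839]), np.float64(0.32), 0.83)
A (array([ 0.4744, -0.0557,  1.1877]), np.float64(0.193), 0.69)
A (array([ 0.4563, -0.0539,  0.3037]), np.float64(0.021), 0.61)
```

>>> {"op": "apply_moves", "data": {"series": [[[0.5,0,-0.08,0,0,0,-0.04],[0.5,0,-0.18,0,0,0,-0.08],[0.5,0,-0.28,0,0,0,-0.12],[0.5,-0.006,-0.356,0,0,0,-0.164],[0.5,-0.006,-0.356,0.03,0,0,-0.164]]]}}

```text
t: 18.3
ee_pos: [0.4525, -0.1505, 0.3147]
tcp_rot: [-1.893, -2.506, -0.0]
ft_force: [1.1, -0.5, -0.1]
grip_width: 0.0424
gripper_force: 0.0
```

```bash
python3 - <<'E'
from lan import *
from go import go
c=cam("wrist"); im=robot.snapshot("wrist"); s=robot.state(); print(s['t'],s['ee_pos'])
r=locate(im,c,[.457,-.053,.3],25); print(r); r=locate(im,c,r[0],12); print(r)
x,y,a=r[0]; d=90+np.degrees(a)
print(go(x,y,.27,d),go(x,y,.193,d))
cv2.imwrite("pics/m.png",im[:,:,::-1])
t=robot.snapshot("top"); cv2.imwrite("pics/m_top.png",t[:,:,::-1])
t=robot.snapshot("side"); cv2.imwrite("pics/m_side.png",t[:,:,::-1]); print("A",locate(t,cam("side"),[.4575,-.052,.3]))
E
```

```text
18.35 [ 0.45258964 -0.15008174  0.31194632]
(array([ 0.459 , -0.054 ,  0.2928]), np.float64(0.225), 0.54)
(array([ 0.4592, -0.0535,  0.2866]), np.float64(0.224), 0.53)
([0.182, 0.066, 0.084], [-0.005, -0.004, -0.012]) ([0.181, 0.066, 0.238], [-0.005, -0.004, -0.012])
A (array([ 0.4561, -0.0538,  0.2989]), np.float64(0.103), 0.92)
```

```bash
python3 - <<'E'
import lan; from lan import *
im=cv2.imread("pics/m.png")[:,:,::-1].copy(); c=cam("wrist")
h=cv2.cvtColor(im,cv2.COLOR_RGB2HSV)
m=model([.4592,-.0535,.2866],c,im.shape[:2]); print(h[m>200].mean(0),np.percentile(h[m>200],[5,50,95],axis=0).tolist())
ring=cv2.dilate(m,np.ones((25,25)))-cv2.dilate(m,np.ones((5,5))); print(np.percentile(h[ring>200],[5,50,95],axis=0).tolist())
for lo in [(13,60,60),(14,80,80),(15,60,50)]:
    lan.mask=lambda im,lo=lo:cv2.inRange(cv2.cvtColor(im,cv2.COLOR_RGB2HSV),lo,(30,255,255))
    r=locate(im,c,[.458,-.053,.3],15); print(lo,r)
E
```

```text
[ 16.95063146 113.60447761 183.79908152] [[14.0, 54.05000000000001, 108.0], [17.0, 115.0, 208.5], [18.0, 136.0, 236.0]]
[[10.0, 27.0, 96.0], [13.0, 127.0, 118.0], [25.0, 164.0, 160.0]]
(13, 60, 60) (array([ 0.4583, -0.0535,  0.3104]), np.float64(0.028), 1.0)
(14, 80, 80) (array([ 0.4585, -0.0535,  0.3158]), np.float64(0.015), 0.84)
(15, 60, 50) (array([ 0.4587, -0.0536,  0.3155]), np.float64(0.029), 0.79)
```

```bash
python3 go.py .4585 -.0535 .26 108 .4585 -.0535 .195 108
```

```text
[0.4585, -0.0535, 0.26, 108.0] [0.182, 0.063, 0.106] [-0.004, -0.004, -0.046]
[0.4585, -0.0535, 0.195, 108.0] [0.182, 0.063, 0.236] [-0.004, -0.004, -0.046]
```

>>> {"op": "apply_moves", "data": {"series": [[[0.5,0.08,0.03,0,0,0,-0.02],[0.5,0.182,0.063,0.02,0,0,-0.046],[0.5,0.182,0.063,0.08,0,0,-0.046],[0.5,0.182,0.063,0.14,0,0,-0.046],[0.5,0.182,0.063,0.2,0,0,-0.046]]]}}

```text
t: 19.08
ee_pos: [0.46, -0.0531, 0.2132]
tcp_rot: [-1.843, -2.542, 0.0]
ft_force: [0.3, 0.6, 0.7]
grip_width: 0.0424
gripper_force: 0.0
```

```bash
python3 go.py .4585 -.0535 .195 108
```

```text
[0.4585, -0.0535, 0.195, 108.0] [0.0, -0.003, 0.036] [-0.002, -0.002, 0.003]
```

>>> {"op": "apply_moves", "data": {"series": [[[0.5,0,-0.002,0.02,0,0,0],[0.5,0,-0.002,0.032,0,0,0],[0.5,0,-0.002,0.032,0,0,0],[0.2,0,-0.002,0.032,0,0,0],[0,0,-0.002,0.032,0,0,0]]]}}

```text
t: 19.7
ee_pos: [0.4583, -0.0542, 0.1986]
tcp_rot: [-1.845, -2.541, -0.0]
ft_force: [-3.9, -0.5, 15.4]
grip_width: 0.0069
gripper_force: 28.6
```

>>> {"op": "apply_moves", "data": {"series": [[[0,0,0,0,0,0,0],[0,0,0,0,0,0,0],[0,0,0,0,0,0,0],[0,0,0,0,0,0,0],[0,0,0,0,0,0,0]]]}}

```text
t: 20.32
ee_pos: [0.4582, -0.0542, 0.1988]
tcp_rot: [-1.845, -2.541, 0.0]
ft_force: [-0.7, -0.8, 5.6]
grip_width: 0.0063
gripper_force: 60.6
```

>>> {"op": "apply_moves", "data": {"series": [[[0,0,0,-0.03,0,0,0],[0,0,0,-0.07,0,0,0],[0,0,0,-0.12,0,0,0],[0,0,0,-0.16,0,0,0],[0,0,0,-0.172,0,0,0]]]}}

```text
t: 20.95
ee_pos: [0.4584, -0.0541, 0.2844]
tcp_rot: [-1.845, -2.54, -0.0]
ft_force: [0.1, -0.4, -3.3]
grip_width: 0.0063
gripper_force: 59.5
```

```bash
python3 go.py .565 .0416 .285 98.6; python3 -c "
from h import *
s=robot.state();print(s['ee_pos'],s['ft_force'],s['grip_width'])"
```

```text
[0.565, 0.0416, 0.285, 98.6] [0.116, 0.262, -0.001] [-0.001, -0.002, 0.209]
[ 0.45844136 -0.05413284  0.2844353 ] [ 0.06470421 -0.39323243 -3.32579241] 0.00631644241775602
```

>>> {"op": "apply_moves", "data": {"series": [[[0,0.02,0.05,0,0,0,0.05],[0,0.05,0.12,0,0,0,0.1],[0,0.08,0.19,0,0,0,0.16],[0,0.105,0.24,0,0,0,0.209],[0,0.116,0.262,-0.001,0,0,0.209]]]}}

```text
t: 21.58
ee_pos: [0.565, 0.0426, 0.2824]
tcp_rot: [-2.043, -2.38, 0.004]
ft_force: [-0.5, -0.6, -3.0]
grip_width: 0.0064
gripper_force: 59.5
```

>>> {"op": "apply_moves", "data": {"series": [[[0,0,0,0,0,0,0],[0,0,0,0,0,0,0],[0,0,0,0,0,0,0],[0,0,0,0,0,0,0],[0,0,0,0,0,0,0]]]}}

```text
t: 22.2
ee_pos: [0.5646, 0.0412, 0.2844]
tcp_rot: [-2.047, -2.38, 0.001]
ft_force: [0.7, -0.9, -3.3]
grip_width: 0.0063
gripper_force: 59.5
```

```bash
python3 go.py .6284 .0512 .285 98.6; python3 - <<'E'
from lan import *
c=cam("wrist"); im=robot.snapshot("wrist"); s=robot.state(); print(s['ee_pos'],s['ft_force'])
P=[.6499,-.1175,.1505]
q=[proj(0,place(P,np.array([x,170,165])*.001),c)[0] for x in(-26,25)]; print(q)
h=cv2.cvtColor(im,cv2.COLOR_RGB2HSV); 
o=np.zeros((560,800,3),np.uint8)
w=cv2.resize(im[120:400,220:520],(600,560),interpolation=cv2.INTER_CUBIC); o[:,:600]=w
sd=robot.snapshot("side"); o[:400,600:]=cv2.resize(sd[130:270,245:315],(200,400),interpolation=cv2.INTER_CUBIC)
cv2.imwrite("pics/n.png",o[:,:,::-1])
E
```

```text
[0.6284, 0.0512, 0.285, 98.6] [0.001, 0.129, -0.001] [-0.003, -0.002, -0.0]
[0.56464356 0.0413269  0.2843634 ] [-0.221757   -0.4050969  -3.19458093]
[array([377.62140019, 227.05897905]), array([464.53577031, 227.02718335])]
```

View pics/n.png

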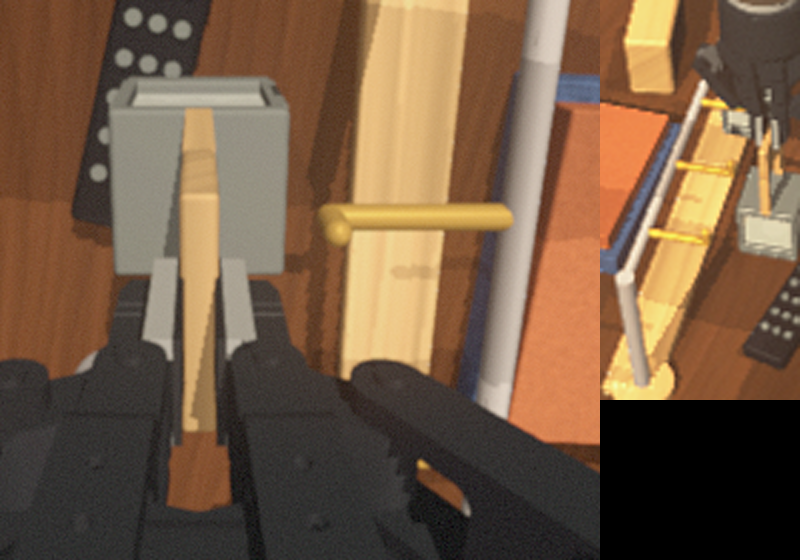

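Hook 2's arm (320–512, row 217 in the crop) sits relative to the handle just as hook 0's did; advance the same way.

>>> {"op": "apply_moves", "data": {"series": [[[0,0,0.03,0,0,0,0],[0,0,0.06,0,0,0,0],[0,0,0.09,0,0,0,0],[0,0,0.115,0,0,0,0],[0,0,0.129,0,0,0,0]]]}}

```text
t: 22.92
ee_pos: [0.629, 0.0513, 0.2837]
tcp_rot: [-2.046, -2.38, 0.002]
ft_force: [0.4, 0.1, -3.3]
grip_width: 0.0061
gripper_force: 59.5
```

>>> {"op": "apply_moves", "data": {"series": [[[0,0,0,0.01,0,0,0],[0,0,0,0.02,0,0,0],[0,0,0,0.03,0,0,0],[0,0,0,0.04,0,0,0],[0,0,0,0.046,0,0,0]]]}}

```text
t: 23.55
ee_pos: [0.6282, 0.0512, 0.2606]
tcp_rot: [-2.046, -2.38, 0.002]
ft_force: [-0.0, 0.4, -3.5]
grip_width: 0.0064
gripper_force: 59.5
```

>>> {"op": "apply_moves", "data": {"series": [[[0,0,0,0.002,0,0,0],[0,0,0,0.004,0,0,0],[0,0,0,0.006,0,0,0],[0,0,0,0.006,0,0,0],[0,0,0,0.006,0,0,0]]]}}

```text
t: 24.18
ee_pos: [0.6284, 0.0512, 0.2594]
tcp_rot: [-2.047, -2.381, -0.0]
ft_force: [-4.1, -0.6, 6.0]
grip_width: 0.006
gripper_force: 60.6
```

>>> {"op": "apply_moves", "data": {"series": [[[0,0,0,-0.002,0,0,0],[0.1,0,0,-0.002,0,0,0],[0.2,0,0,-0.002,0,0,0],[0.25,0,0,-0.002,0,0,0],[0.25,0,0,-0.002,0,0,0]]]}}

```text
t: 24.8
ee_pos: [0.6286, 0.0512, 0.2589]
tcp_rot: [-2.046, -2.38, 0.001]
ft_force: [-0.9, 0.1, -0.9]
grip_width: 0.0214
gripper_force: 0.0
```

>>> {"op": "apply_moves", "data": {"series": [[[0.25,0,0,0,0,0,0],[0.3,0,0,-0.02,0,0,0],[0.4,0,0,-0.06,0,0,0],[0.4,0,0,-0.1,0,0,0],[0.4,0,-0.06,-0.14,0,0,0]]]}}

```text
t: 25.42
ee_pos: [0.5999, 0.0468, 0.3296]
tcp_rot: [-2.047, -2.381, 0.0]
ft_force: [-0.3, -0.7, 0.3]
grip_width: 0.034
gripper_force: 0.0
```

```bash
python3 go.py .46 -.30 .33 96.5
```

```text
[0.46, -0.3, 0.33, 96.5] [-0.644, -0.381, -0.001] [-0.002, -0.002, 0.047]
```

>>> {"op": "apply_moves", "data": {"series": [[[0.2,-0.1,-0.06,0,0,0,0],[0.1,-0.22,-0.12,0,0,0,0],[0,-0.33,-0.18,0,0,0,0.047],[0,-0.44,-0.24,0,0,0,0.047],[0,-0.53,-0.31,0,0,0,0.047]]]}}

```text
t: 26.05
ee_pos: [0.4849, -0.2406, 0.33]
tcp_rot: [-2.091, -2.343, 0.001]
ft_force: [0.6, 0.2, 0.3]
grip_width: 0.0
gripper_force: 0.0
```

```bash
python3 go.py .45 -.315 .25 96.5; python3 - <<'E'
from lan import *
a=robot.snapshot("top"); b=robot.snapshot("side"); w=robot.snapshot("wrist")
for n,i in(("top",a),("side",b),("w",w)): cv2.imwrite(f"pics/o_{n}.png",i[:,:,::-1])
o=np.zeros((600,800,3),np.uint8)
o[:300,:400]=cv2.resize(a[100:280,240:480],(400,300),interpolation=cv2.INTER_CUBIC)
o[300:,:400]=cv2.resize(w,(400,250))[:300].repeat(1,0) if 0 else np.pad(cv2.resize(w,(400,250)),((0,50),(0,0),(0,0)))
o[:,400:]=cv2.resize(b[100:280,235:355],(400,600),interpolation=cv2.INTER_CUBIC)
cv2.imwrite("pics/o.png",o[:,:,::-1])
E
```

```text
[0.45, -0.315, 0.25, 96.5] [-0.14, -0.086, 0.16] [-0.001, -0.0, 0.0]
```

View pics/o.png

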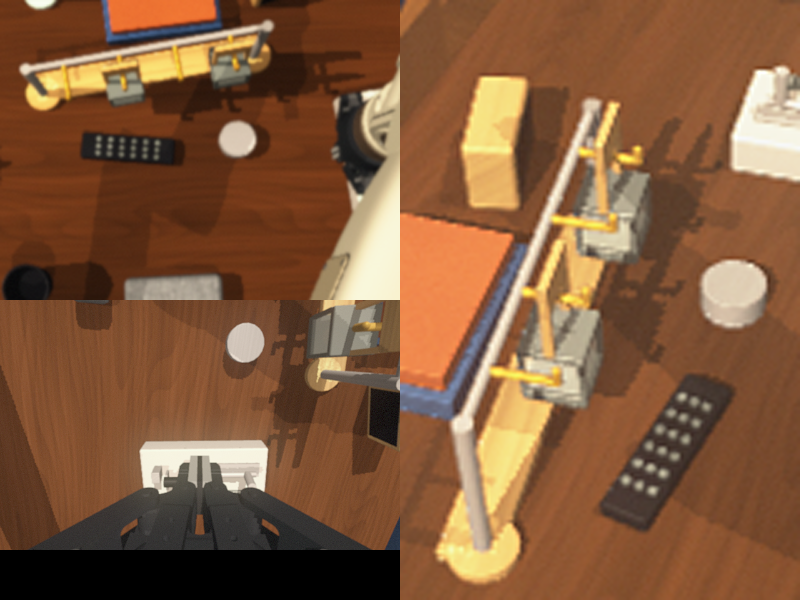

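Both lanterns hang on hooks 0 and 2 (side crop), others undisturbed. Now toggle on from the other side.

>>> {"op": "apply_moves", "data": {"series": [[[0,-0.08,-0.04,0.04,0,0,0],[0,-0.142,-0.09,0.12,0,0,0],[0,-0.142,-0.092,0.2,0,0,0],[0,-0.142,-0.092,0.28,0,0,0],[0,-0.142,-0.092,0.33,0,0,0]]]}}

```text
t: 26.82
ee_pos: [0.4476, -0.3127, 0.1624]
tcp_rot: [-2.087, -2.342, 0.001]
ft_force: [0.1, -0.4, 0.7]
grip_width: -0.0002
gripper_force: 0.0
```

```bash
python3 go.py .447 -.3174 .164 96.5 .4532 -.376 .164 96.5
```

```text
[0.447, -0.3174, 0.164, 96.5] [-0.009, -0.002, -0.003] [-0.005, -0.004, 0.002]
[0.4532, -0.376, 0.164, 96.5] [-0.127, -0.003, -0.004] [-0.005, -0.004, 0.002]
```

>>> {"op": "apply_moves", "data": {"series": [[[0,-0.03,-0.002,-0.004,0,0,0],[0,-0.055,-0.003,-0.004,0,0,0],[0,-0.08,-0.003,-0.004,0,0,0],[0,-0.105,-0.003,-0.004,0,0,0],[0,-0.13,-0.003,-0.004,0,0,0]]]}}

```text
t: 27.45
ee_pos: [0.4534, -0.3801, 0.1664]
tcp_rot: [-2.091, -2.342, 0.001]
ft_force: [0.1, 0.3, -0.6]
grip_width: 0.0004
gripper_force: 0.0
```

>>> {"op": "apply_moves", "data": {"series": [[[0,-0.003,0,0,0,0,0],[0,0.03,0,0,0,0,0],[0,0.08,0,0,0,0,0],[0.1,0.08,0,-0.08,0,0,0],[0.4,0.08,0,-0.16,0,0,0]]]}}

```text
t: 28.08
ee_pos: [0.4482, -0.3368, 0.2462]
tcp_rot: [-2.086, -2.341, 0.001]
ft_force: [1.0, -0.5, 0.3]
grip_width: 0.0258
gripper_force: 0.0
```

```bash
python3 go.py .5735 -.35 .24 96.5; python3 - <<'E'
from h import *
w=robot.snapshot("wrist"); c=cam("wrist"); print(robot.state()['ee_pos'])
cv2.imwrite("pics/p_wrist.png",w[:,:,::-1]); b=robot.snapshot("side");t=robot.snapshot("top")
cv2.imwrite("pics/p_side.png",b[:,:,::-1]);cv2.imwrite("pics/p_top.png",t[:,:,::-1])
# paddle dark pixels vs predicted end for on (+) / off (-)
H=np.array([.4535,-.379,.057]); X=np.array([.113,-.9936,0])
for n,im in(("wrist",w),("side",b),("top",t)):
  for sgn in(1,-1):
    u,v=proj(0,H+X*.062*np.sin(.5)*sgn*.9+np.array([0,0,.05]),cam(n))[0]; 
    ok=0<=u<640 and 0<=v<400; print(n,sgn,round(u),round(v),im[int(v)-1:int(v)+2,int(u)-1:int(u)+2].mean((0,1)).round() if ok else None)
E
```

```text
[0.5735, -0.35, 0.24, 96.5] [-0.055, 0.246, 0.011] [-0.006, -0.005, 0.003]
[ 0.45035195 -0.33856402  0.25285228]
wrist 1 317 305 [52. 47. 42.]
wrist -1 317 234 [225. 220. 202.]
side 1 390 118 [91. 79. 70.]
side -1 387 129 [93. 79. 67.]
top 1 492 209 [59. 55. 51.]
top -1 472 212 [253. 253. 243.]
```

Toggle reads on (dark at the +x lean in top view, white at the off spot). Now the bolt.

>>> {"op": "apply_moves", "data": {"series": [[[0.4,-0.02,0.1,0,0,0,0],[0.4,-0.04,0.2,0,0,0,0],[0.4,-0.056,0.252,0.01,0,0,0],[0.4,-0.056,0.252,0.01,0,0,0],[0.4,-0.056,0.252,0.01,0,0,0]]]}}

```text
t: 28.85
ee_pos: [0.5762, -0.3518, 0.2393]
tcp_rot: [-2.087, -2.34, 0.002]
ft_force: [0.7, -0.9, 0.2]
grip_width: 0.0341
gripper_force: 0.0
```

```bash
python3 go.py .5765 -.3505 .152 96.5; python3 - <<'E'
from h import *
w=robot.snapshot("wrist"); c=cam("wrist"); s=robot.state(); print(s['ee_pos'],s['grip_width'])
print("knob pred",proj(0,[.5765,-.350,.103],c))
for z in (.063,.09): print(proj(0,[.5765,-.350,z],c))
u,v=proj(0,[.5765,-.350,.1],c)[0].astype(int)
g=cv2.cvtColor(w,cv2.COLOR_RGB2GRAY); print(u,v)
for r in range(v-20,v+16,6): print(r,g[r,u-40:u+44:4])
cv2.imwrite("pics/q_wrist.png",w[:,:,::-1])
E
```

```text
[0.5765, -0.3505, 0.152, 96.5] [0.002, 0.002, 0.175] [-0.007, -0.005, 0.001]
[ 0.57609674 -0.35214713  0.24005965] 0.03411763280332693
knob pred [[320.26946304 214.66044051]]
[[320.24783403 197.21348727]]
[[320.26165136 208.35918681]]
320 213
193 [165 165 161 164 165 161 163 163 164 149 150 152 163 164 161 161 163 164
 171 196 194]
199 [216 215 215 216 215 217 217 218 179 147 154 150 142 208 207 206 165 164
 175 196 196]
205 [155 153 154 154 151 152 150 154 131 147 153 150 140 129 126 128 185 186
 190 215 193]
211 [161 162 160 161 160 161 160 159 148 194 192 189 169 160 161 191 192 187
 192 212 196]
217 [166 167 166 164 164 164 164 165 193 190 188 192 169 155 190 213 214 213
 213 215 215]
223 [166 164 165 164 163 165 168 168 171 186 191 183 169 188 211 215 215 214
 213 214 214]
```

Knob top in the wrist image at about (319,217), as predicted (320,215). Descend straddling it and push home.

>>> {"op": "apply_moves", "data": {"series": [[[0.4,0.002,0.002,0.05,0,0,0],[0.4,0.002,0.002,0.1,0,0,0],[0.4,0.002,0.002,0.15,0,0,0],[0.4,0.002,0.002,0.173,0,0,0],[0.4,0.002,0.002,0.173,0,0,0]]]}}

```text
t: 29.52
ee_pos: [0.5769, -0.3514, 0.1538]
tcp_rot: [-2.089, -2.34, 0.002]
ft_force: [0.8, 0.6, 0.5]
grip_width: 0.0341
gripper_force: 0.0
```

>>> {"op": "apply_moves", "data": {"series": [[[0.4,0,-0.025,0,0,0,0],[0.4,0,-0.05,0,0,0,0],[0.4,0,-0.075,0,0,0,0],[0.4,0,-0.1,0,0,0,0],[0.4,0,-0.118,0,0,0,0]]]}}

```text
t: 30.15
ee_pos: [0.5185, -0.3586, 0.1549]
tcp_rot: [-2.091, -2.342, 0.001]
ft_force: [1.7, -0.6, 1.6]
grip_width: 0.0339
gripper_force: 0.9
```

>>> {"op": "apply_moves", "data": {"series": [[[0.4,0,-0.003,0,0,0,0],[0.4,0,-0.006,0,0,0,0],[0.4,0,-0.009,0,0,0,0],[0.4,0,-0.012,0,0,0,0],[0.4,0,-0.012,0,0,0,0]]]}}

```text
t: 30.78
ee_pos: [0.5133, -0.3589, 0.1541]
tcp_rot: [-2.09, -2.342, 0.002]
ft_force: [2.6, -0.1, 0.6]
grip_width: 0.0344
gripper_force: 0.6
```

>>> {"op": "apply_moves", "data": {"series": [[[0.4,0,-0.002,0,0,0,0],[0.4,0,-0.004,0,0,0,0],[0.4,0,-0.005,0,0,0,0],[0.4,0,-0.005,0,0,0,0],[0.4,0,-0.005,0,0,0,0]]]}}

```text
t: 31.4
ee_pos: [0.5116, -0.3591, 0.1542]
tcp_rot: [-2.09, -2.343, -0.0]
ft_force: [4.9, -0.7, -2.5]
grip_width: 0.0342
gripper_force: 2.5
```

>>> {"op": "apply_moves", "data": {"series": [[[0.4,0,-0.002,0,0,0,0],[0.4,0,-0.003,0,0,0,0],[0.4,0,-0.003,0,0,0,0],[0.4,0,-0.003,0,0,0,0],[0.4,0,-0.003,0,0,0,0]]]}}

```text
t: 32.02
ee_pos: [0.5113, -0.3591, 0.1542]
tcp_rot: [2.09, 2.345, 0.003]
ft_force: [8.6, -0.2, -3.2]
grip_width: 0.0342
gripper_force: 4.2
```

>>> {"op": "apply_moves", "data": {"series": [[[0.4,0,0.012,0,0,0,0],[0.4,0,0.022,0,0,0,0],[0.4,0,0.022,-0.06,0,0,0],[0.4,0,0.022,-0.14,0,0,0],[0.4,-0.05,0.022,-0.22,0,0,0]]]}}

```text
t: 32.65
ee_pos: [0.523, -0.3818, 0.2651]
tcp_rot: [-2.086, -2.342, 0.002]
ft_force: [0.5, -0.9, 0.6]
grip_width: 0.0342
gripper_force: 0.0
```

>>> {"op": "apply_moves", "data": {"series": [[[0.4,-0.05,0,-0.03,0,0,0],[0.4,-0.1,-0.05,-0.04,0,0,0],[0.4,-0.15,-0.1,-0.04,0,0,0],[0.4,-0.15,-0.15,-0.04,0,0,0],[0.4,-0.15,-0.15,-0.04,0,0,0]]]}}

```text
t: 33.28
ee_pos: [0.4554, -0.4668, 0.2842]
tcp_rot: [-2.092, -2.337, 0.002]
ft_force: [0.4, 0.2, -0.1]
grip_width: 0.0346
gripper_force: 0.0
```

```bash
python3 - <<'E'
from lan import *
s=robot.state(); print(s['t'],s['ee_pos'])
I={n:robot.snapshot(n) for n in("side","top","wrist")}
for n in I: cv2.imwrite(f"pics/z_{n}.png",I[n][:,:,::-1])
# lanterns: unchanged against o_ images; box: against a_ images (toggle on, bolt home)
for n,(y0,y1,x0,x1),ref in [("side",(120,240,240,330),"o"),("top",(110,175,300,410),"o"),("side",(115,170,330,412),"a"),("top",(150,242,440,500),"a"),("side",(200,360,230,400),"a"),("top",(170,290,160,395),"o")]:
    r=cv2.imread(f"pics/{ref}_{n}.png")[:,:,::-1]
    d=cv2.absdiff(r,I[n])[y0:y1,x0:x1].max(2); yy,xx=np.nonzero(d>60)
    print(n,ref,(d>60).sum(),d.size, (xx.min()+x0,xx.max()+x0,yy.min()+y0,yy.max()+y0) if len(xx) else None)
o=np.zeros((600,800,3),np.uint8)
o[:300]=cv2.resize(np.hstack([I["side"][100:220,235:435],np.zeros((120,0,3),np.uint8),I["top"][110:230,320:440][:, :120]]),(800,300),interpolation=cv2.INTER_CUBIC)
o[300:,:480]=cv2.resize(I["wrist"],(480,300)); o[300:,480:]=cv2.resize(I["top"][140:260,420:548],(320,300),interpolation=cv2.INTER_CUBIC)
cv2.imwrite("pics/z.png",o[:,:,::-1])
E
```

```text
33.275 [ 0.45535427 -0.4667679   0.28422459]
side o 0 10800 None
top o 8 7150 (np.int64(394), np.int64(397), np.int64(132), np.int64(134))
side a 156 4510 (np.int64(363), np.int64(386), np.int64(123), np.int64(169))
top a 19 5520 (np.int64(440), np.int64(456), np.int64(216), np.int64(218))
side a 737 27200 (np.int64(269), np.int64(364), np.int64(200), np.int64(224))
top o 0 28200 None
```

View pics/z.png

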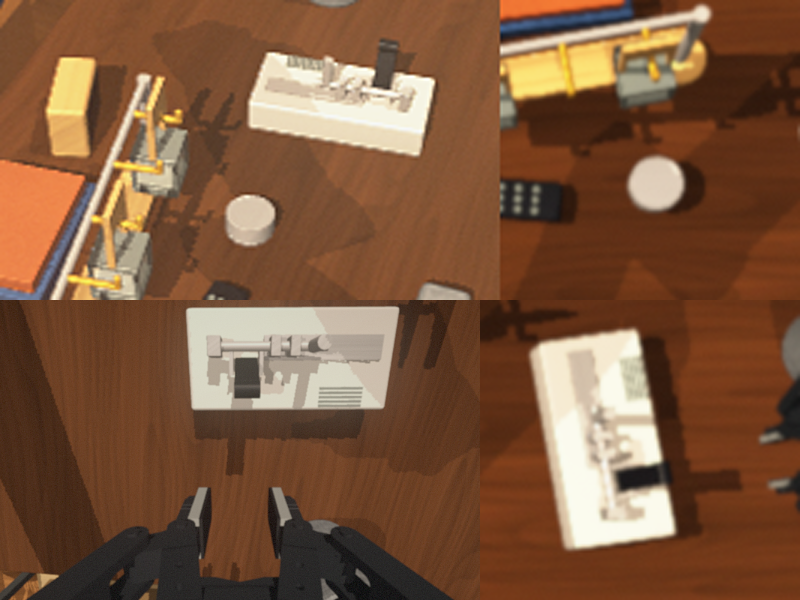

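Toggle is on, the bolt is in its keeper, both lanterns hang still, the other items haven't moved, and the robot is clear.

```bash
python3 -c "
from bench import robot
print(robot.sign_off())"
```

```text
the job is handed in; nothing more can be done
None
```

The job is handed in: I drew the bolt, flipped the toggle off, hung both lanterns on hooks 0 and 2, flipped the toggle back on and slid the bolt home; the last pictures showed the lanterns still and the bystanders in view unmoved.

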